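# Put two stray medicine vials back with their kind in the drawer cabinet

### The arm

A 6-joint arm with a two-finger parallel gripper is mounted at the origin on a cart in front of the work surface, level with it; the furniture and walls round the work are solid. World frame = base frame: x ahead of the robot, y to its left, z up, the work surface at z = 0. Lengths are in mm, angles in rad, forces in N, time in s.
With the tool pointing down it reaches from about 275 to 1000 mm from the base axis. Payload 8.4 kg.
Tool frame: the origin (TCP) lies between the finger pads; the fingertips stand 25 mm ahead of it and the grasp point (between the pads) lies 6 mm ahead of it; z points along the fingers, y is the line along which they close (so a half turn about z gives the same grasp; the last joint's range is limited). The gripper opens to 85 mm and grips with 20 to 120 N. Pads are 22 mm wide; open, the fingers measure 114 mm over their backs; the gripper's body (76 mm by 85 mm) begins 54 mm behind the grasp point. The pads swing forward as they close: fully open they stand 13 mm farther back than shut.
Start: joints at [-1.334, 0.353, 1.633, -0, 1.155, -0.002], TCP at [147.834, -607.267, 256.281] pointing down, gripper open.
Joint ranges: [-2.63, 2.63], [-0.92, 2.1], [0.06, 2.66], [-1.3, 4.44], [0, 2.69], [-3.02, 3.02]. Speed limits (rad/s): [2.22, 2.22, 2.79, 3.14, 3.14, 3.14].

### API

Orientations are given as [roll, pitch, yaw] about the fixed x, y, z axes, in that order (R = Rz(yaw) Ry(pitch) Rx(roll)).
In Python, from rig import r, eyes, workorder gives the robot as it stands. The module is installed in compiled form; this text tells all that it offers.
- The arm moves only by the tool step_arm, never from a script. Its argument "moves" is a list of rows, each an object of numbers: "tx", "ty", "tz": the shift along the tool's x, y, z scaled (see below); "ax", "ay", "az": the turn, a rotation vector about the tool's x, y, z scaled (see below). In form: [{"tx": .., "ty": .., "tz": .., "ax": .., "ay": .., "az": ..}, ...]. A call has 1 to 5 rows; each row shifts and turns the commanded pose from where the row before left it, along the tool's axes as they then stand; what a row does not reach is not made up. The controller multiplies each number of a shift by 25 mm and each number of a turn by 90 degrees. A row lasts 1/8 s, in which the tool goes at most 62.5 mm and 10.7 degrees, less where a joint would pass 70% of its speed; a pose out of reach is approached as far as the arm can. A call with a number of a shift or a turn outside -1 to 1 is refused whole. A call with a gripper value outside its range is refused whole. "gripper" is the opening, from 0 (shut) to 1 (fully open), set as the call begins (left out, the last holds). The fingers move at their own pace and stop on an object; "newtons" is the grip in N (left out, the last holds). Time passes only in rows, so rows that do not move let the fingers close. It gives the time, the measured TCP pose, the force, the opening and the grip force at its end, in the units of the state.
- r.sense(): the state, without advancing time (a new reading comes with each control period).
- eyes.grab_frame(name): name is "side" or "top"; returns (picture, depth): 400x640x3 uint8, red, green, blue; 400x640 float32, mm along the optical axis (not along the pixel's ray), 0 where there is no reading.
- eyes.camera_info(name): a dict with "intrinsics" (3x3 intrinsics, pixels), "k1" (the pictures are not rectified: a ray, as slopes to the right and down, at radius r is drawn at 1 + k1 r^2 times it, then the intrinsics apply), "cam_to_world" (4x4, takes a point from camera to world coordinates). Camera axes: x right, y up, looking along -z (the intrinsics and any distortion apply to the point x, -y, -z); pixel columns grow to the right and rows downward; lengths in mm; the calibration is good to about 2 mm. A picture is of the moment at which its call begins. camera_info takes no time and is no camera call.
- workorder.sign_off(): hands the job in; it is judged then, once.
The state is a dict: "clock": time; "qpos": joint angles; "qvel": joint speeds; "joint_efforts": joint torques, N m; "eef_pos": TCP position; "tcp_rot": TCP orientation; "contact_force": force on the tool from outside, world axes, zero at the start; "wrist_torque": the same for the moment, N m; "opening": opening from 0.0 (shut) to 1.0 (fully open); "grasp_force": force on a finger pad.
Only numpy, scipy, OpenCV 4.12 (cv2) and the standard library are available. Lean on these libraries where they do the work, as an engineer would, in place of code of your own. Each camera call takes 0.05 s, during which the arm holds its last target. There are 200 camera calls.

### The job

Pull the top drawer of the small vial cabinet out to its stop and stand the two stray vials upright in it, each in the bay that already holds a vial with the same cap colour (blue with blue, red with red). Then push the drawer fully shut, gently enough that no vial falls over, keep the lower drawer shut and leave the timer, the blue-capped dropper bottle and the tally counter where they stand.

Things in the scene. Friction and masses are not known exactly. Their poses are not given: they have to be found in the camera images.
- cabinet: White steel bench cabinet with two blue drawer fronts, one above the other; fixed, 210 mm deep (x), 270 mm wide (y), 162 mm high. Origin at floor level under its middle: z up, -x points out of the front (the way the drawers open). Fronts' outer faces are 112 mm from the origin towards -x when shut. A swab pack (17 mm high) and a small box of cover slips (10 mm) lie on the rear half of its top.
- top_drawer (a joint): Top drawer's travel in m: 0 shut, 0.150 at its stop. It slides along the cabinet's -x with about 2 to 3 N of drag. Its three bays are parted by walls 3 mm thick and 26 mm high; its side and back walls are 30 mm high, its front rises 72 mm over the inner floor.
- low_drawer (a joint): Lower drawer's travel in m: 0 shut, 0.150 at its stop. It stays shut.
- top_pull (a point): Middle of the top drawer's steel bow pull: a level bar 9 mm thick and 128 mm long (along y), 132 mm above the table, 42 mm out from the drawer front, so that there is a clear gap 37 mm deep (x) and 118 mm long behind the bar, open above and below. The cabinet's top is 30 mm higher than the bar. Moves with the drawer; same axes as the cabinet.
- low_pull (a point): Middle of the lower drawer's like bow pull, 80 mm under the upper one.
- bay_left (a point): Left (+y) bay of the top drawer: centre of its inner floor; moves with the drawer, axes as the cabinet. The bay is 76 mm wide (y) and 172 mm long (x); the inner face of the drawer front is 86 mm from here towards -x. With the drawer at its stop the bay stands out of the cabinet from there to 66 mm behind this point.
- bay_middle (a point): Middle bay of the top drawer: centre of its inner floor; moves with the drawer, axes as the cabinet. The bay is 76 mm wide (y) and 172 mm long (x); the inner face of the drawer front is 86 mm from here towards -x. With the drawer at its stop the bay stands out of the cabinet from there to 66 mm behind this point.
- bay_right (a point): Right (-y) bay of the top drawer: centre of its inner floor; moves with the drawer, axes as the cabinet. The bay is 76 mm wide (y) and 172 mm long (x); the inner face of the drawer front is 86 mm from here towards -x. With the drawer at its stop the bay stands out of the cabinet from there to 66 mm behind this point.
- stray_blue: Stray glass vial with a blue-centred cap, standing on the table; 23 mm diameter, 49 mm high. Its origin is at the centre of its underside; z points up along the vial.
- stray_red: Stray glass vial with a red-centred cap, standing on the table; 23 mm diameter, 49 mm high. Its origin is at the centre of its underside; z points up along the vial.
- mate_blue: Blue-capped vial, like the stray one, that stands in one of the bays, towards the front. Its origin is at the centre of its underside; z points up along the vial.
- mate_red: Red-capped vial, like the stray one, that stands in another bay, towards the front. Its origin is at the centre of its underside; z points up along the vial.
- mate_white: Larger all-white-capped vial (29 mm diameter, 59 mm high) in the remaining bay, towards the front. Its origin is at the centre of its underside; z points up along the vial.
- timer1: White kitchen-type timer, 28 mm deep, 66 mm wide, 50 mm high, loose on the table; bystander. Origin under its middle.
- bottle_blue: Dropper bottle with blue cap, 37 mm diameter, 98 mm high, loose on the table; bystander. Origin under its middle.
- counter: White hand tally counter, 37 x 68 mm, 26 mm high, loose on the table; bystander. Origin under its middle.

How it is judged (in metres and radians):
On the way, in this order (a step that is already met when the one before it is completed fails the run):
1. the top drawer is pulled out to its stop (within 4 mm) (value of joint top_drawer above 0.146 m), for 0.2 s.
2. with the drawer still out, both stray vials stand upright and let go in the bays of their own colour (value of joint top_drawer above 0.1 m and ((x of stray_blue in the frame of bay_left between -0.085 and 0.085 m and y of stray_blue in the frame of bay_left between -0.037 and 0.037 m and z of stray_blue in the frame of bay_left between -0.01 and 0.01 m and x of mate_blue in the frame of bay_left between -0.085 and 0.085 m and y of mate_blue in the frame of bay_left between -0.037 and 0.037 m and z of mate_blue in the frame of bay_left between -0.01 and 0.01 m) or (x of stray_blue in the frame of bay_middle between -0.085 and 0.085 m and y of stray_blue in the frame of bay_middle between -0.037 and 0.037 m and z of stray_blue in the frame of bay_middle between -0.01 and 0.01 m and x of mate_blue in the frame of bay_middle between -0.085 and 0.085 m and y of mate_blue in the frame of bay_middle between -0.037 and 0.037 m and z of mate_blue in the frame of bay_middle between -0.01 and 0.01 m) or (x of stray_blue in the frame of bay_right between -0.085 and 0.085 m and y of stray_blue in the frame of bay_right between -0.037 and 0.037 m and z of stray_blue in the frame of bay_right between -0.01 and 0.01 m and x of mate_blue in the frame of bay_right between -0.085 and 0.085 m and y of mate_blue in the frame of bay_right between -0.037 and 0.037 m and z of mate_blue in the frame of bay_right between -0.01 and 0.01 m)) and ((x of stray_red in the frame of bay_left between -0.085 and 0.085 m and y of stray_red in the frame of bay_left between -0.037 and 0.037 m and z of stray_red in the frame of bay_left between -0.01 and 0.01 m and x of mate_red in the frame of bay_left between -0.085 and 0.085 m and y of mate_red in the frame of bay_left between -0.037 and 0.037 m and z of mate_red in the frame of bay_left between -0.01 and 0.01 m) or (x of stray_red in the frame of bay_middle between -0.085 and 0.085 m and y of stray_red in the frame of bay_middle between -0.037 and 0.037 m and z of stray_red in the frame of bay_middle between -0.01 and 0.01 m and x of mate_red in the frame of bay_middle between -0.085 and 0.085 m and y of mate_red in the frame of bay_middle between -0.037 and 0.037 m and z of mate_red in the frame of bay_middle between -0.01 and 0.01 m) or (x of stray_red in the frame of bay_right between -0.085 and 0.085 m and y of stray_red in the frame of bay_right between -0.037 and 0.037 m and z of stray_red in the frame of bay_right between -0.01 and 0.01 m and x of mate_red in the frame of bay_right between -0.085 and 0.085 m and y of mate_red in the frame of bay_right between -0.037 and 0.037 m and z of mate_red in the frame of bay_right between -0.01 and 0.01 m)) and angle between each of stray_blue, stray_red's own z axis and vertical below 0.15 rad and linear speed of each of stray_blue, stray_red below 0.02 m/s and contact force between the fingers and stray_blue below 0.1 N and contact force between the fingers and stray_red below 0.1 N), for 0.2 s.
At the end, for the whole second after the job is handed in: The top drawer is shut (within 4 mm) and the lower one too; each stray vial stands on the floor of the bay that holds the vial of its cap colour, the white vial stands in a bay as well, all five are upright (within 0.15 rad) and at rest (value of joint each of top_drawer, low_drawer below 0.004 m and ((x of stray_blue in the frame of bay_left between -0.085 and 0.085 m and y of stray_blue in the frame of bay_left between -0.037 and 0.037 m and z of stray_blue in the frame of bay_left between -0.01 and 0.01 m and x of mate_blue in the frame of bay_left between -0.085 and 0.085 m and y of mate_blue in the frame of bay_left between -0.037 and 0.037 m and z of mate_blue in the frame of bay_left between -0.01 and 0.01 m) or (x of stray_blue in the frame of bay_middle between -0.085 and 0.085 m and y of stray_blue in the frame of bay_middle between -0.037 and 0.037 m and z of stray_blue in the frame of bay_middle between -0.01 and 0.01 m and x of mate_blue in the frame of bay_middle between -0.085 and 0.085 m and y of mate_blue in the frame of bay_middle between -0.037 and 0.037 m and z of mate_blue in the frame of bay_middle between -0.01 and 0.01 m) or (x of stray_blue in the frame of bay_right between -0.085 and 0.085 m and y of stray_blue in the frame of bay_right between -0.037 and 0.037 m and z of stray_blue in the frame of bay_right between -0.01 and 0.01 m and x of mate_blue in the frame of bay_right between -0.085 and 0.085 m and y of mate_blue in the frame of bay_right between -0.037 and 0.037 m and z of mate_blue in the frame of bay_right between -0.01 and 0.01 m)) and ((x of stray_red in the frame of bay_left between -0.085 and 0.085 m and y of stray_red in the frame of bay_left between -0.037 and 0.037 m and z of stray_red in the frame of bay_left between -0.01 and 0.01 m and x of mate_red in the frame of bay_left between -0.085 and 0.085 m and y of mate_red in the frame of bay_left between -0.037 and 0.037 m and z of mate_red in the frame of bay_left between -0.01 and 0.01 m) or (x of stray_red in the frame of bay_middle between -0.085 and 0.085 m and y of stray_red in the frame of bay_middle between -0.037 and 0.037 m and z of stray_red in the frame of bay_middle between -0.01 and 0.01 m and x of mate_red in the frame of bay_middle between -0.085 and 0.085 m and y of mate_red in the frame of bay_middle between -0.037 and 0.037 m and z of mate_red in the frame of bay_middle between -0.01 and 0.01 m) or (x of stray_red in the frame of bay_right between -0.085 and 0.085 m and y of stray_red in the frame of bay_right between -0.037 and 0.037 m and z of stray_red in the frame of bay_right between -0.01 and 0.01 m and x of mate_red in the frame of bay_right between -0.085 and 0.085 m and y of mate_red in the frame of bay_right between -0.037 and 0.037 m and z of mate_red in the frame of bay_right between -0.01 and 0.01 m)) and ((x of mate_white in the frame of bay_left between -0.085 and 0.085 m and y of mate_white in the frame of bay_left between -0.037 and 0.037 m and z of mate_white in the frame of bay_left between -0.01 and 0.01 m) or (x of mate_white in the frame of bay_middle between -0.085 and 0.085 m and y of mate_white in the frame of bay_middle between -0.037 and 0.037 m and z of mate_white in the frame of bay_middle between -0.01 and 0.01 m) or (x of mate_white in the frame of bay_right between -0.085 and 0.085 m and y of mate_white in the frame of bay_right between -0.037 and 0.037 m and z of mate_white in the frame of bay_right between -0.01 and 0.01 m)) and angle between each of stray_blue, stray_red, mate_blue, mate_red, mate_white's own z axis and vertical below 0.15 rad and linear speed of each of stray_blue, stray_red, mate_blue, mate_red, mate_white below 0.02 m/s); the robot touches nothing.
It fails at once if a vial falls over (tilts more than 0.8 rad) (angle between any of stray_blue, stray_red, mate_blue, mate_red, mate_white's own z axis and vertical above 0.8 rad).
It fails at once if the lower drawer is opened by more than 10 mm (value of joint low_drawer above 0.01 m).
It fails at once if the timer is shifted by more than 30 mm (distance of timer1 from where it was at the start of the episode above 0.03 m).
It fails at once if the blue dropper bottle is shifted by more than 30 mm (distance of bottle_blue from where it was at the start of the episode above 0.03 m).
It fails at once if the tally counter is shifted by more than 30 mm (distance of counter from where it was at the start of the episode above 0.03 m).
It also fails if it takes over 72 s, if anything falls off the work surface, if the arm or the gripper's body presses on something with over 40 N, if the wrist force passes 120 N, or if a joint passes its speed limit or range.

## Working session

There is one attempt and no reset: what is moved stays moved. The work goes in short steps, Python scripts to look and compute and a tool call to move; the robot and the scene stay as the last step left them, time stands still between calls to the robot, and variables do not carry over. Pictures are saved under pics/ and viewed, at most 10 in all, crops included, and the job is handed in when it is done.

Besides the shell and the picture viewer there is one more tool, called after "Request:" as a command line: name --argument value ..., lists and objects as JSON in quotes. step_arm: Moves the arm, as the interface text tells. Its arguments: {"type":"object","properties":{"moves":{"type":"array","items":{"type":"object","properties":{"tx":{"type":"number"},"ty":{"type":"number"},"tz":{"type":"number"},"ax":{"type":"number"},"ay":{"type":"number"},"az":{"type":"number"}}}},"gripper":{"type":"number"},"newtons":{"type":"number"}},"required":["moves"]}

```bash
mkdir -p pics
cat > h.py <<'E'
import numpy as np, cv2
from rig import r, eyes, workorder
def snap(n,f):
    p,d=eyes.grab_frame(n); cv2.imwrite(f'pics/{f}.png',p[:,:,::-1]); np.savez(f'pics/{f}.npz',p=p,d=d); return p,d
def ray(n,u,v):
    c=eyes.camera_info(n);K=np.array(c['intrinsics'],float);T=np.array(c['cam_to_world'],float)
    a=cv2.undistortPoints(np.array([[[u,v]]],float),K,np.array([c['k1'],0,0,0,0.]))[0,0]
    return T[:3,3],T[:3,:3]@np.array([a[0],-a[1],-1.])
def at(n,u,v,z):
    o,d=ray(n,u,v); return o+d*(z-o[2])/d[2]
def dep(n,u,v,D):
    o,d=ray(n,u,v); return o+d*D
E
python3 - <<'E'
from h import *
for n in('side','top'):
    p,d=snap(n,n+'0'); c=eyes.camera_info(n); print(n,c['intrinsics'],c['k1'],np.round(c['cam_to_world'],3).tolist())
s=r.sense(); print(s)
E
```

```text
side [[374.85676379   0.         324.73699749]
 [  0.         374.85676379 202.15800655]
 [  0.           0.           1.        ]] 0.007060183641783044 [[0.429, -0.708, 0.561, 1171.947], [0.903, 0.332, -0.271, -267.58], [0.005, 0.623, 0.782, 869.451], [0.0, 0.0, 0.0, 1.0]]
top [[392.02148562   0.         317.1819463 ]
 [  0.         392.02148562 200.34552167]
 [  0.           0.           1.        ]] 0.030464611963692503 [[0.108, 0.969, -0.221, 415.791], [-0.994, 0.105, -0.026, -13.946], [-0.002, 0.222, 0.975, 1106.218], [0.0, 0.0, 0.0, 1.0]]
{'clock': 0.1, 'qpos': array([-1.33441356e+00,  3.53612131e-01,  1.63404449e+00, -2.94458231e-05,
        1.15518823e+00, -2.40851461e-03]), 'qvel': array([ 0.00087564, -0.00095498, -0.00257382, -0.00151693,  0.00075031,
        0.00119028]), 'joint_efforts': array([ 5.40289511e-04, -6.06358624e+01, -3.42818749e+01,  5.01684872e-05,
        3.85777355e-03,  7.36089930e-06]), 'eef_pos': array([ 147.72655792, -606.89422962,  255.62250397]), 'tcp_rot': array([-3.14034040e+00,  2.39082223e-05,  2.38803198e-01]), 'contact_force': array([-0.30296292,  0.42928191,  0.14299381]), 'wrist_torque': array([-0.01959925,  0.01820194,  0.0034356 ]), 'grasp_force': 0.0, 'opening': 0.9968842081290339}
```

View pics/side0.png

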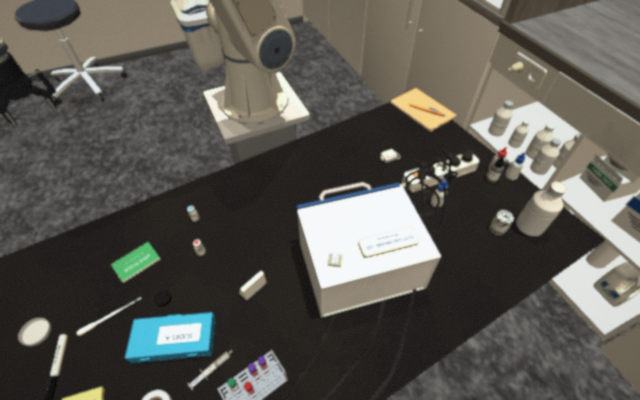

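View pics/top0.png

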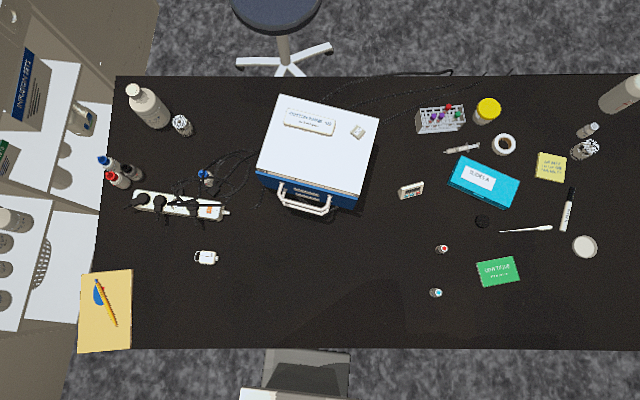

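The side view shows the cabinet around (365,245) with its pull at (345,188), and the vials at (193,213) blue and (199,247) red. In the top view the cabinet is around (318,145) with its pull at (305,205). The red vial is at (442,249), the blue at (436,292), the timer at (411,190), the counter at (206,257) and the bottle at (205,178).

```bash
cat >> h.py <<'E'
def cloud(n,d,p=None):
    c=eyes.camera_info(n);K=np.array(c['intrinsics'],float);T=np.array(c['cam_to_world'],float)
    v,u=np.mgrid[0:400,0:640]
    a=cv2.undistortPoints(np.stack([u,v],-1).reshape(-1,1,2).astype(float),K,np.array([c['k1'],0,0,0,0.]))[:,0]
    q=np.c_[a[:,0],-a[:,1],-np.ones(len(a))]*d.reshape(-1,1)
    W=(q@T[:3,:3].T+T[:3,3]).reshape(400,640,3); W[d<=0]=np.nan; return W
E
python3 - <<'E'
from h import *
z=np.load('pics/top0.npz');p,d=z['p'],z['d'];W=cloud('top',d)
m=np.zeros((400,640),bool);m[80:215,245:390]=1
m&=(abs(W[...,2]-162)<7)
pts=W[m][:,:2]
k=cv2.connectedComponents(m.astype(np.uint8))
R=cv2.minAreaRect(pts.astype(np.float32));print('top rect',R,cv2.boxPoints(R).tolist(),np.nanmedian(W[m][:,2]))
print('table z',np.nanmedian(W[230:340,300:420,2]))
b=np.zeros_like(m);b[175:220,260:350]=1
for lo,hi in((120,142),):
    mm=b&(W[...,2]>lo)&(W[...,2]<hi)&(p.min(-1)>110); q=W[mm]; print('pull',len(q),cv2.minAreaRect(q[:,:2].astype(np.float32)),q[:,2].mean())
for nm,u,v,s in(('red',442,249,9),('blue',436,292,9),('timer',411,190,17),('bottle',205,178,14),('counter',206,257,14)):
    w=W[v-s:v+s,u-s:u+s].reshape(-1,3);w=w[w[:,2]>15]
    print(nm,len(w),w.min(0).round(),w.max(0).round(),np.median(w,0).round())
# side
z=np.load('pics/side0.npz');ps,ds=z['p'],z['d'];S=cloud('side',ds)
for nm,u,v,s in(('blue',193,213,11),('red',199,247,11)):
    w=S[v-s:v+s,u-s:u+s].reshape(-1,3);w=w[w[:,2]>15]
    print(nm,len(w),w.min(0).round(),w.max(0).round(),np.median(w,0).round())
m=(abs(S[...,2]-162)<7);m[:170]=0;m[320:]=0;m[:,:290]=0;m[:,450:]=0
R=cv2.minAreaRect(S[m][:,:2].astype(np.float32));print('side top',R)
def cen(P,n,u,v,s,bl):
    c=P[v-s:v+s,u-s:u+s].astype(int); k=(c[...,2]-c[...,0] if bl else c[...,0]-c[...,2])
    yy,xx=np.nonzero(k>40); return (u-s+xx.mean(),v-s+yy.mean(),len(xx)), at(n,u-s+xx.mean(),v-s+yy.mean(),49).round(1)
for nm,u,v,bl,us,vs in(('red',442,249,0,199,241),('blue',436,292,1,193,208)):
    print(nm,cen(p,'top',u,v,9,bl),cen(ps,'side',us,vs,9,bl))
I=np.hstack([cv2.resize(p[150:310,180:340],(480,480),interpolation=2)[:, :400],cv2.resize(p[170:310,390:490],(400,560),interpolation=2)[:480]])
cv2.imwrite('pics/c1.png',I[:,:,::-1])
E
```

```text
top rect ((773.4219970703125, 26.04144287109375), (270.0750427246094, 225.47811889648438), 80.85698699951172) [[640.657958984375, -89.36624145507812], [863.2713623046875, -125.19454956054688], [906.18603515625, 141.44912719726562], [683.5726318359375, 177.27743530273438]] 161.46503228422648
table z -0.9614298748253987
pull 264 ((639.8135375976562, 49.89324188232422), (140.73403930664062, 46.96757888793945), 80.43338775634766) 135.08590358705385
red 75 [ 550. -346.   15.] [ 572. -326.   52.] [ 560. -334.   39.]
blue 78 [ 434. -335.   16.] [ 456. -315.   51.] [ 445. -322.   43.]
timer 244 [ 698. -279.   16.] [ 740. -213.   53.] [ 717. -244.   39.]
bottle 476 [635. 277.  16.] [725. 365. 109.] [677. 322.  78.]
counter 212 [452. 271.  15.] [488. 323.  30.] [470. 298.  21.]
blue 92 [ 437. -339.   15.] [ 457. -317.   53.] [ 450. -328.   33.]
red 102 [ 552. -350.   15.] [ 574. -328.   51.] [ 567. -339.   33.]
side top ((773.8307495117188, 24.954452514648438), (269.9659729003906, 226.6966552734375), 80.69732666015625)
red ((np.float64(444.0), np.float64(247.75), 12), array([ 562.2, -338. ,   49. ])) ((np.float64(196.0909090909091), np.float64(241.9090909090909), 22), array([ 560.5, -339. ,   49. ]))
blue ((np.float64(438.38461538461536), np.float64(292.2307692307692), 13), array([ 444.5, -327.4,   49. ])) ((np.float64(190.0909090909091), np.float64(207.63636363636363), 11), array([ 442.7, -327.7,   49. ]))
```

View pics/c1.png

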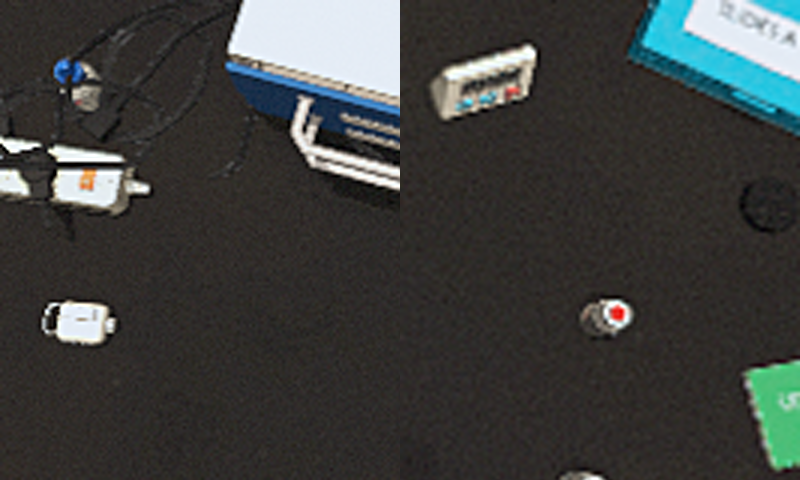

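Request:
step_arm --moves '[{"az":-0.107},{"az":-0.107},{"az":-0.107},{"az":-0.107}]' --gripper 0.42

```text
schema error: expected keys tx, ty, tz, ax, ay, az
```

Request:
step_arm --moves '[{"az":-0.107},{"az":-0.107},{"az":-0.104},{}]'

```text
schema error: expected keys tx, ty, tz, ax, ay, az
```

```bash
cat >> h.py <<'E'
YAW=-0.1605; CO=np.array([775,26.5]) # cabinet
ex=np.array([np.cos(YAW),np.sin(YAW)]); ey=np.array([-ex[1],ex[0]])
def cab(w): w=np.asarray(w); q=w[...,:2]-CO; return np.stack([q@ex,q@ey],-1)
def wld(x,y): return CO+x*ex+y*ey
def go(x,y,z):
    s=r.sense();e=s['eef_pos'];R=cv2.Rodrigues(np.zeros(3))[0]
    from scipy.spatial.transform import Rotation as Q
    M=Q.from_euler('xyz',s['tcp_rot']).as_matrix(); t=M.T@(np.array([x,y,z])-e)
    print('now',e.round(1),s['tcp_rot'].round(4),'open',round(s['opening'],3),'F',s['contact_force'].round(1),'clk',round(s['clock'],2)); print('shift units',(t/25).round(3))
E
python3 - <<'E'
from h import *
t=np.load('pics/top0.npz');W=cloud('top',t['d']);C=cab(W);p=t['p']
bx=(abs(W[...,2]-132)<8)&(C[...,0]<-140)&(C[...,0]>-175)&(abs(C[...,1])<75)
c=C[bx];print('bar top',np.percentile(c,[3,50,97],axis=0).round(1).tolist())
t=np.load('pics/side0.npz');W=cloud('side',t['d']);C=cab(W)
bx=(abs(W[...,2]-134)<8)&(C[...,0]<-140)&(C[...,0]>-175)&(abs(C[...,1])<75)
c=C[bx];print('bar side',np.percentile(c,[3,50,97],axis=0).round(1).tolist(),np.median(W[bx][:,2]))
print(wld(-154,0)); go(*wld(-154,0),230)
E
```

```text
bar top [[-160.0, -64.0], [-155.2, -1.4], [-142.4, 63.1]]
bar side [[-158.2, -63.9], [-152.1, -1.2], [-141.7, 60.2]] 134.84334727344833
[622.97928487  51.11101725]
now [ 147.7 -606.9  255.6] [-3.1403  0.      0.2388] open 0.997 F [-0.3  0.4  0.1] clk 0.1
shift units [ 24.696 -21.075   1.051]
```

Request:
step_arm --moves '[{"tx":0,"ty":0,"tz":0,"ax":0,"ay":0,"az":-0.107},{"tx":0,"ty":0,"tz":0,"ax":0,"ay":0,"az":-0.107},{"tx":0,"ty":0,"tz":0,"ax":0,"ay":0,"az":-0.107},{"tx":0,"ty":0,"tz":0,"ax":0,"ay":0,"az":-0.107}]' --gripper 0.42

```text
clock: 0.6
eef_pos: [147.8, -607.0, 255.9]
tcp_rot: [-3.141, -0.001, 0.917]
contact_force: [-0.4, -0.2, -0.1]
opening: 0.423
grasp_force: 0.0
```

Request:
step_arm --moves '[{"tx":0,"ty":0,"tz":0,"ax":0,"ay":0,"az":-0.107},{"tx":0,"ty":0,"tz":0,"ax":0,"ay":0,"az":-0.107},{"tx":0,"ty":0,"tz":0,"ax":0,"ay":0,"az":-0.104},{"tx":0,"ty":0,"tz":0,"ax":0,"ay":0,"az":0}]'

```text
clock: 1.1
eef_pos: [147.8, -607.0, 255.9]
tcp_rot: [-3.141, -0.001, 1.409]
contact_force: [0.1, 0.4, 0.3]
opening: 0.416
grasp_force: 0.0
```

```bash
python3 -c "
from h import *
go(*wld(-154,0),210)"
```

```text
now [ 147.8 -607.   255.9] [-3.1413e+00 -7.0000e-04  1.4095e+00] open 0.416 F [0.1 0.4 0.3] clk 1.1
shift units [29.036 14.534  1.852]
```

Request:
step_arm --moves '[{"tx":0.97,"ty":0.485,"tz":0.06,"ax":0,"ay":0,"az":0},{"tx":0.97,"ty":0.485,"tz":0.06,"ax":0,"ay":0,"az":0},{"tx":0.97,"ty":0.485,"tz":0.06,"ax":0,"ay":0,"az":0},{"tx":0.97,"ty":0.485,"tz":0.06,"ax":0,"ay":0,"az":0},{"tx":0.97,"ty":0.485,"tz":0.06,"ax":0,"ay":0,"az":0}]'

```text
clock: 1.72
eef_pos: [227.4, -496.4, 248.6]
tcp_rot: [-3.142, -0.0, 1.406]
contact_force: [0.4, 0.0, 0.5]
opening: 0.422
grasp_force: 0.0
```

Request:
step_arm --moves '[{"tx":0.97,"ty":0.485,"tz":0.06,"ax":0,"ay":0,"az":0},{"tx":0.97,"ty":0.485,"tz":0.06,"ax":0,"ay":0,"az":0},{"tx":0.97,"ty":0.485,"tz":0.06,"ax":0,"ay":0,"az":0},{"tx":0.97,"ty":0.485,"tz":0.06,"ax":0,"ay":0,"az":0},{"tx":0.97,"ty":0.485,"tz":0.06,"ax":0,"ay":0,"az":0}]'

```text
clock: 2.35
eef_pos: [306.6, -386.4, 241.2]
tcp_rot: [-3.142, -0.0, 1.406]
contact_force: [1.2, -0.6, 0.0]
opening: 0.421
grasp_force: 0.0
```

Request:
step_arm --moves '[{"tx":0.97,"ty":0.485,"tz":0.06,"ax":0,"ay":0,"az":0},{"tx":0.97,"ty":0.485,"tz":0.06,"ax":0,"ay":0,"az":0},{"tx":0.97,"ty":0.485,"tz":0.06,"ax":0,"ay":0,"az":0},{"tx":0.97,"ty":0.485,"tz":0.06,"ax":0,"ay":0,"az":0},{"tx":0.97,"ty":0.485,"tz":0.06,"ax":0,"ay":0,"az":0}]'

```text
clock: 2.98
eef_pos: [385.8, -276.4, 233.7]
tcp_rot: [-3.142, -0.0, 1.406]
contact_force: [0.8, -0.2, 0.1]
opening: 0.421
grasp_force: 0.0
```

Request:
step_arm --moves '[{"tx":0.97,"ty":0.485,"tz":0.06,"ax":0,"ay":0,"az":0},{"tx":0.97,"ty":0.485,"tz":0.06,"ax":0,"ay":0,"az":0},{"tx":0.97,"ty":0.485,"tz":0.06,"ax":0,"ay":0,"az":0},{"tx":0.97,"ty":0.485,"tz":0.06,"ax":0,"ay":0,"az":0},{"tx":0.97,"ty":0.485,"tz":0.06,"ax":0,"ay":0,"az":0}]'

```text
clock: 3.6
eef_pos: [465.0, -166.4, 226.2]
tcp_rot: [-3.142, 0.0, 1.406]
contact_force: [0.3, -0.6, 0.0]
opening: 0.419
grasp_force: 0.0
```

Request:
step_arm --moves '[{"tx":0.97,"ty":0.485,"tz":0.06,"ax":0,"ay":0,"az":0},{"tx":0.97,"ty":0.485,"tz":0.06,"ax":0,"ay":0,"az":0},{"tx":0.97,"ty":0.485,"tz":0.06,"ax":0,"ay":0,"az":0},{"tx":0.97,"ty":0.485,"tz":0.06,"ax":0,"ay":0,"az":0},{"tx":0.97,"ty":0.485,"tz":0.06,"ax":0,"ay":0,"az":0}]'

```text
clock: 4.22
eef_pos: [544.2, -56.3, 218.6]
tcp_rot: [-3.141, 0.0, 1.406]
contact_force: [-0.2, -0.1, -0.1]
opening: 0.416
grasp_force: 0.0
```

```bash
python3 -c "
from h import *
go(*wld(-154,0),138)"
```

```text
now [544.2 -56.3 218.6] [-3.1414  0.      1.4062] open 0.416 F [-0.2 -0.1 -0.1] clk 4.22
shift units [4.757 2.407 3.224]
```

Request:
step_arm --moves '[{"tx":0.95,"ty":0.48,"tz":0,"ax":0,"ay":0,"az":0},{"tx":0.95,"ty":0.48,"tz":0,"ax":0,"ay":0,"az":0},{"tx":0.95,"ty":0.48,"tz":0,"ax":0,"ay":0,"az":0},{"tx":0.95,"ty":0.48,"tz":0,"ax":0,"ay":0,"az":0},{"tx":0.95,"ty":0.48,"tz":0.2,"ax":0,"ay":0,"az":0}]'

```text
clock: 4.85
eef_pos: [623.1, 51.8, 213.9]
tcp_rot: [3.141, -0.0, 1.41]
contact_force: [0.4, 0.2, -0.5]
opening: 0.417
grasp_force: 0.0
```

Request:
step_arm --moves '[{"tx":0,"ty":0,"tz":0.6,"ax":0,"ay":0,"az":0},{"tx":0,"ty":0,"tz":0.7,"ax":0,"ay":0,"az":0},{"tx":0,"ty":0,"tz":0.7,"ax":0,"ay":0,"az":0},{"tx":0,"ty":0,"tz":0.6,"ax":0,"ay":0,"az":0},{"tx":0,"ty":0,"tz":0.4,"ax":0,"ay":0,"az":0}]'

```text
clock: 5.48
eef_pos: [623.1, 49.9, 139.3]
tcp_rot: [3.139, -0.0, 1.41]
contact_force: [-3.6, -8.2, 53.1]
opening: 0.42
grasp_force: 23.9
```

Request:
step_arm --moves '[{"tx":0,"ty":0,"tz":0,"ax":0,"ay":0,"az":0},{"tx":0,"ty":0,"tz":0,"ax":0,"ay":0,"az":0},{"tx":0,"ty":0,"tz":0,"ax":0,"ay":0,"az":0},{"tx":0,"ty":0,"tz":0,"ax":0,"ay":0,"az":0}]' --gripper 0 --newtons 30

```text
clock: 5.98
eef_pos: [622.2, 50.3, 138.9]
tcp_rot: [3.141, 0.0, 1.411]
contact_force: [1.3, -2.1, 1.6]
opening: 0.092
grasp_force: 29.3
```

Request:
step_arm --moves '[{"tx":0,"ty":-0.15,"tz":0,"ax":0,"ay":0,"az":0},{"tx":0,"ty":-0.3,"tz":0,"ax":0,"ay":0,"az":0},{"tx":0,"ty":-0.45,"tz":0,"ax":0,"ay":0,"az":0},{"tx":0,"ty":-0.5,"tz":0,"ax":0,"ay":0,"az":0},{"tx":0,"ty":-0.5,"tz":0,"ax":0,"ay":0,"az":0}]'

```text
clock: 6.6
eef_pos: [574.0, 58.2, 138.9]
tcp_rot: [-3.142, 0.0, 1.411]
contact_force: [1.1, -3.7, 5.3]
opening: 0.087
grasp_force: 29.7
```

Request:
step_arm --moves '[{"tx":0,"ty":-0.5,"tz":0,"ax":0,"ay":0,"az":0},{"tx":0,"ty":-0.5,"tz":0,"ax":0,"ay":0,"az":0},{"tx":0,"ty":-0.5,"tz":0,"ax":0,"ay":0,"az":0},{"tx":0,"ty":-0.5,"tz":0,"ax":0,"ay":0,"az":0},{"tx":0,"ty":-0.5,"tz":0,"ax":0,"ay":0,"az":0}]'

```text
clock: 7.22
eef_pos: [512.5, 68.2, 138.9]
tcp_rot: [3.141, -0.0, 1.411]
contact_force: [0.5, -3.8, 6.3]
opening: 0.09
grasp_force: 29.8
```

Request:
step_arm --moves '[{"tx":0,"ty":-0.5,"tz":0,"ax":0,"ay":0,"az":0},{"tx":0,"ty":-0.5,"tz":0,"ax":0,"ay":0,"az":0},{"tx":0,"ty":-0.3,"tz":0,"ax":0,"ay":0,"az":0},{"tx":0,"ty":-0.2,"tz":0,"ax":0,"ay":0,"az":0},{"tx":0,"ty":-0.1,"tz":0,"ax":0,"ay":0,"az":0}]'

```text
clock: 7.85
eef_pos: [477.5, 74.0, 139.1]
tcp_rot: [3.132, -0.001, 1.412]
contact_force: [26.1, -13.3, -20.8]
opening: 0.092
grasp_force: 28.9
```

Run:
```python
from h import *
s=r.sense(); print(cab(s['eef_pos']),s['contact_force'],s['opening'])
for n in('side','top'): p,d=snap(n,n+'1')
z=np.load('pics/top1.npz')['p'][110:310,220:400];y=np.load('pics/side1.npz')['p'][110:310,240:440]
cv2.imwrite('pics/c2.png',np.hstack([cv2.resize(z,(378,420)),cv2.resize(y,(420,420))])[:,:,::-1])
```

```text
[-301.22745902   -0.64917612] [ 26.09534871 -13.30287757 -20.82710616] 0.09184729238259697
```

View pics/c2.png

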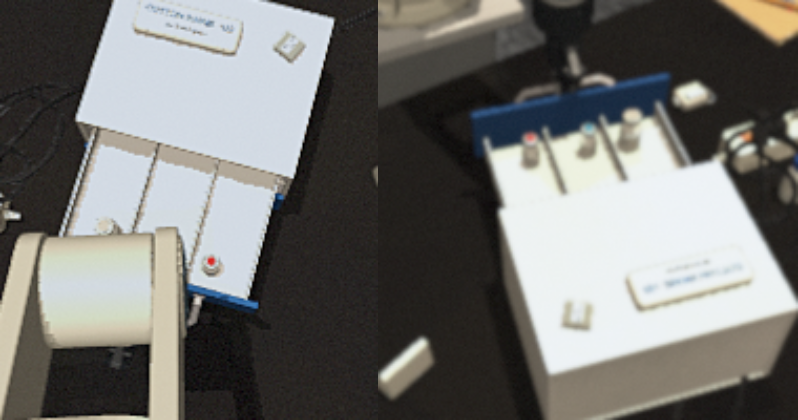

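Top view: the red mate is in the right bay, at crop (210,262). Side view: red, blue and white caps stand at crop (530,138), (588,130) and (630,118), so blue is in the middle bay and white in the left. I'll check that the drawer is really at its stop.

Request:
step_arm --moves '[{"tx":0,"ty":-0.06,"tz":0,"ax":0,"ay":0,"az":0},{"tx":0,"ty":0,"tz":0,"ax":0,"ay":0,"az":0},{"tx":0,"ty":0,"tz":0,"ax":0,"ay":0,"az":0}]'

```text
clock: 8.32
eef_pos: [477.6, 74.0, 139.1]
tcp_rot: [3.13, -0.001, 1.412]
contact_force: [25.0, -12.5, -18.8]
opening: 0.093
grasp_force: 29.1
```

Request:
step_arm --moves '[{"tx":0,"ty":0,"tz":0,"ax":0,"ay":0,"az":0},{"tx":0,"ty":0,"tz":0,"ax":0,"ay":0,"az":0},{"tx":0,"ty":0,"tz":0,"ax":0,"ay":0,"az":0}]' --gripper 0.25

```text
clock: 8.7
eef_pos: [471.8, 74.9, 138.5]
tcp_rot: [-3.141, -0.0, 1.411]
contact_force: [1.3, -0.5, -0.8]
opening: 0.25
grasp_force: 1.0
```

Run:
```python
from h import *
s=r.sense(); print(cab(s['eef_pos']),s['contact_force'],s['opening'])
for f in ('top0','top1','side0','side1'):
    t=np.load(f'pics/{f}.npz');n=f[:-1];W=cloud(n,t['d']);C=cab(W);p=t['p'].astype(int)
    blue=(p[...,2]-p[...,0]>40)&(abs(C[...,1])<140)&(C[...,0]<-90)&(C[...,0]>-280)&(W[...,2]>90)
    q=np.c_[C[blue],W[blue][:,2]];k=q[q[:,2]>np.percentile(q[:,2],80)];print(f,len(q),np.percentile(q,[2,50,98],axis=0).round(1).tolist(),np.median(k,0).round(1))
```

```text
[-307.08676893   -0.63916462] [ 1.34154594 -0.49383248 -0.76746318] 0.25007035631646757
top0 716 [[-114.2, -126.9, 92.5], [-113.1, -2.1, 146.9], [-106.6, 125.9, 162.0]] [-109.9    7.   160.2]
top1 127 [[-258.7, -130.5, 100.2], [-255.7, -96.6, 158.6], [-251.7, -52.4, 162.2]] [-254.5  -95.1  161.1]
side0 270 [[-113.2, -127.8, 156.3], [-108.6, -6.0, 159.2], [-105.2, 122.3, 162.0]] [-107.5    9.4  161.1]
side1 551 [[-258.7, -125.6, 119.4], [-251.5, 9.1, 154.8], [-247.9, 123.2, 161.5]] [-253.1   15.2  160. ]
```

Run:
```python
from h import *
for f in ('top0','top1','side0','side1'):
    t=np.load(f'pics/{f}.npz');n=f[:-1];W=cloud(n,t['d']);C=cab(W);p=t['p'].astype(int)
    m=(abs(W[...,2]-162)<6)&(abs(C[...,1])<150)&(C[...,0]>-135)&(C[...,0]<140)
    w=m&(p.max(-1)-p.min(-1)<40)&(p.min(-1)>120)
    x,y=C[w].T
    hi=[x[(y>a)&(y<a+8)].max() for a in range(-110,110,8)];lo=[x[(y>a)&(y<a+8)].min() for a in range(-110,110,8)]
    yh=[y[(x>a)&(x<a+8)].max() for a in range(-80,80,8)];yl=[y[(x>a)&(x<a+8)].min() for a in range(-80,80,8)]
    print(f,'back',np.median(hi).round(1),np.polyfit(np.arange(-106,114,8),hi,1).round(4),'frontwhite',np.median(lo).round(1),np.polyfit(np.arange(-106,114,8),lo,1).round(4),'y',np.median(yl).round(1),np.median(yh).round(1))
```

```text
top0 back 109.5 [1.000000e-03 1.095235e+02] frontwhite -98.6 [ 6.00000e-04 -9.94087e+01] y -135.1 133.2
top1 back 109.7 [2.100000e-03 1.097078e+02] frontwhite -98.6 [-1.60000e-03 -9.86906e+01] y -134.9 133.1
side0 back 111.2 [-1.100000e-03  1.113869e+02] frontwhite -99.0 [ 1.020000e-02 -1.012141e+02] y -136.3 132.4
side1 back 111.5 [2.500000e-03 1.114968e+02] frontwhite -97.7 [ -0.     -97.7448] y -136.2 132.5
```

Relative to the cabinet body (210 mm deep), the drawer was about 5 mm open at the start and is now at its stop. I'll refine the frame and measure the mates.

```bash
cat >> h.py <<'E'
CO=CO+4.8*ex-1.5*ey
E
python3 - <<'E'
from h import *
t=np.load('pics/side1.npz');W=cloud('side',t['d']);C=cab(W);p=t['p'].astype(int)
inb=(C[...,0]>-245)&(C[...,0]<-110)&(abs(C[...,1])<110)
fl=inb&(W[...,2]<100)&(W[...,2]>70);print('floor',np.median(W[fl][:,2]))
for nm,y in(('R',-79),('M',0),('L',79)):
    m=inb&(abs(C[...,1]-y)<36)&(W[...,2]>118)
    print(nm,m.sum(),np.percentile(np.c_[C[m],W[m][:,2]],[3,50,97],axis=0).round(1).tolist())
t=np.load('pics/top1.npz');W2=cloud('top',t['d']);C2=cab(W2);fl=(abs(C2[...,1]+79)<30)&(C2[...,0]>-190)&(C2[...,0]<-125);print('floor top',np.nanmedian(W2[fl][:,2]))
m=(abs(C2[...,1]+79)<36)&(C2[...,0]>-240)&(C2[...,0]<-120)&(W2[...,2]>118);print('R top',np.percentile(C2[m],[3,50,97],axis=0).round(1).tolist())
print('targets',wld(-150,-79),wld(-150,0),'bar open',wld(-304,0))
go(561.5,-338.5,200)
E
```

```text
floor 87.861414660131
R 61 [[-226.8, -75.4, 119.4], [-216.6, -67.0, 132.2], [-211.0, -57.9, 138.0]]
M 68 [[-244.6, -10.5, 119.5], [-213.0, 7.0, 133.7], [-207.9, 17.5, 206.1]]
L 114 [[-222.4, 54.6, 119.7], [-208.5, 64.6, 133.1], [-201.4, 77.8, 148.5]]
floor top 87.41254658659255
R top [[-230.7, -74.6], [-223.8, -65.9], [-213.9, -58.0]]
targets [618.80133295 -29.76070041] [631.42646517  48.22395216] bar open [479.40575004  72.8349694 ]
now [471.8  74.9 138.5] [-3.1408e+00 -1.0000e-04  1.4107e+00] open 0.25 F [ 1.3 -0.5 -0.8] clk 8.7
shift units [-15.754   6.178  -2.465]
```

Request:
step_arm --moves '[{"tx":0,"ty":0,"tz":-0.9,"ax":0,"ay":0,"az":0},{"tx":0,"ty":0,"tz":-0.9,"ax":0,"ay":0,"az":0},{"tx":-0.9,"ty":0,"tz":-0.66,"ax":0,"ay":0,"az":0},{"tx":-0.9,"ty":0.35,"tz":0,"ax":0,"ay":0,"az":0},{"tx":-0.9,"ty":0.35,"tz":0,"ax":0,"ay":0,"az":0}]'

```text
clock: 9.32
eef_pos: [478.0, 5.0, 200.3]
tcp_rot: [-3.14, -0.0, 1.411]
contact_force: [0.2, -0.1, -0.5]
opening: 0.254
grasp_force: 0.0
```

Request:
step_arm --moves '[{"tx":-0.87,"ty":0.365,"tz":0,"ax":0,"ay":0,"az":0},{"tx":-0.87,"ty":0.365,"tz":0,"ax":0,"ay":0,"az":0},{"tx":-0.87,"ty":0.365,"tz":0,"ax":0,"ay":0,"az":0},{"tx":-0.87,"ty":0.365,"tz":0,"ax":0,"ay":0,"az":0},{"tx":-0.87,"ty":0.365,"tz":0,"ax":0,"ay":0,"az":0}]'

```text
clock: 9.95
eef_pos: [505.8, -109.5, 199.9]
tcp_rot: [-3.14, -0.001, 1.411]
contact_force: [-0.3, 0.3, -0.2]
opening: 0.245
grasp_force: 0.0
```

Request:
step_arm --moves '[{"tx":-0.87,"ty":0.365,"tz":0,"ax":0,"ay":0,"az":0},{"tx":-0.87,"ty":0.365,"tz":0,"ax":0,"ay":0,"az":0},{"tx":-0.87,"ty":0.365,"tz":0,"ax":0,"ay":0,"az":0},{"tx":-0.87,"ty":0.365,"tz":0,"ax":0,"ay":0,"az":0},{"tx":-0.87,"ty":0.365,"tz":0,"ax":0,"ay":0,"az":0}]'

```text
clock: 10.58
eef_pos: [534.5, -225.2, 200.2]
tcp_rot: [-3.141, -0.0, 1.411]
contact_force: [0.8, -0.2, 0.3]
opening: 0.25
grasp_force: 0.0
```

Request:
step_arm --moves '[{"tx":-0.87,"ty":0.365,"tz":0,"ax":0,"ay":0,"az":0},{"tx":-0.87,"ty":0.365,"tz":0,"ax":0,"ay":0,"az":0},{"tx":-0.87,"ty":0.365,"tz":0,"ax":0,"ay":0,"az":0},{"tx":-0.87,"ty":0.365,"tz":0,"ax":0,"ay":0,"az":0},{"tx":-0.87,"ty":0.365,"tz":0,"ax":0,"ay":0,"az":0}]' --gripper 0.65

```text
clock: 11.2
eef_pos: [562.3, -340.2, 200.2]
tcp_rot: [3.142, -0.0, 1.411]
contact_force: [-0.1, -0.4, 0.1]
opening: 0.651
grasp_force: 0.0
```

Run:
```python
from h import *
go(561.3,-338.5,42)
p,d=snap('top','top2');W=cloud('top',d);C=cab(W)
for y in (-79,0,79):
    m=(abs(C[...,1]-y)<36)&(C[...,0]>-245)&(C[...,0]<-120)&(W[...,2]>118)&(W[...,2]<155);print(y,np.percentile(np.c_[C[m],W[m][:,2]],[3,50,97],axis=0).round(1).tolist())
```

```text
now [ 562.3 -340.2  200.2] [ 3.1416 -0.      1.4105] open 0.651 F [-0.1 -0.4  0.1] clk 11.2
shift units [ 0.061 -0.051  6.329]
-79 [[-230.4, -75.1, 118.5], [-222.7, -66.6, 134.2], [-213.8, -58.0, 138.0]]
0 [[-226.7, 1.0, 118.2], [-219.5, 8.8, 133.9], [-209.4, 18.4, 139.1]]
79 [[-228.1, 54.6, 120.0], [-217.8, 64.7, 143.6], [-205.5, 77.7, 149.0]]
```

Request:
step_arm --moves '[{"tx":0.06,"ty":-0.05,"tz":0.9,"ax":0,"ay":0,"az":0},{"tx":0,"ty":0,"tz":0.9,"ax":0,"ay":0,"az":0},{"tx":0,"ty":0,"tz":0.9,"ax":0,"ay":0,"az":0},{"tx":0,"ty":0,"tz":0.9,"ax":0,"ay":0,"az":0},{"tx":0,"ty":0,"tz":0.9,"ax":0,"ay":0,"az":0}]'

```text
clock: 11.88
eef_pos: [561.1, -337.3, 87.0]
tcp_rot: [3.142, -0.0, 1.411]
contact_force: [-0.4, 0.1, -0.3]
opening: 0.648
grasp_force: 0.0
```

Request:
step_arm --moves '[{"tx":0,"ty":0,"tz":0.8,"ax":0,"ay":0,"az":0},{"tx":0,"ty":0,"tz":0.6,"ax":0,"ay":0,"az":0},{"tx":0,"ty":0,"tz":0.4,"ax":0,"ay":0,"az":0},{"tx":0,"ty":0,"tz":0,"ax":0,"ay":0,"az":0}]'

```text
clock: 12.38
eef_pos: [560.7, -336.8, 42.2]
tcp_rot: [-3.141, -0.0, 1.411]
contact_force: [-0.4, -0.1, -0.2]
opening: 0.649
grasp_force: 0.0
```

Request:
step_arm --moves '[{"tx":0,"ty":0,"tz":0,"ax":0,"ay":0,"az":0},{"tx":0,"ty":0,"tz":0,"ax":0,"ay":0,"az":0},{"tx":0,"ty":0,"tz":0,"ax":0,"ay":0,"az":0},{"tx":0,"ty":0,"tz":0,"ax":0,"ay":0,"az":0}]' --gripper 0.1 --newtons 25

```text
clock: 12.88
eef_pos: [561.5, -337.2, 43.6]
tcp_rot: [3.14, 0.001, 1.411]
contact_force: [0.1, 1.1, 6.0]
opening: 0.262
grasp_force: 24.7
```

Run:
```python
from h import *
go(*wld(-150,-78),225)
p,d=snap('side','side3');W=cloud('side',d)
cv2.imwrite('pics/c3.png',cv2.resize(p[180:290,140:260],(600,550))[:,:,::-1])
```

```text
now [ 561.5 -337.2   43.6] [3.1404e+00 5.0000e-04 1.4107e+00] open 0.262 F [0.1 1.1 6. ] clk 12.88
shift units [12.544  0.312 -7.262]
```

View pics/c3.png

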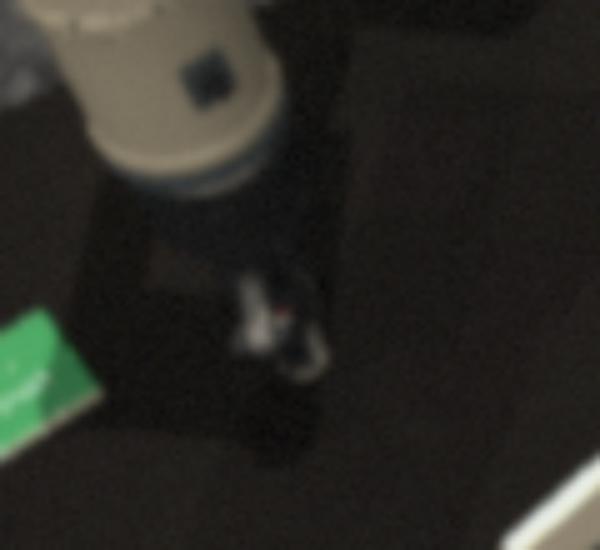

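The crop shows the red vial upright between the pads at (280,315), and the opening of 22 mm matches its diameter. Now lift and carry it.

Request:
step_arm --moves '[{"tx":0,"ty":0,"tz":-0.6,"ax":0,"ay":0,"az":0},{"tx":0,"ty":0,"tz":-0.95,"ax":0,"ay":0,"az":0},{"tx":0,"ty":0,"tz":-0.95,"ax":0,"ay":0,"az":0},{"tx":0,"ty":0,"tz":-0.95,"ax":0,"ay":0,"az":0},{"tx":0,"ty":0,"tz":-0.95,"ax":0,"ay":0,"az":0}]'

```text
clock: 13.55
eef_pos: [560.9, -336.9, 154.4]
tcp_rot: [3.141, 0.0, 1.411]
contact_force: [-0.2, -0.0, -1.5]
opening: 0.259
grasp_force: 24.6
```

Request:
step_arm --moves '[{"tx":0,"ty":0,"tz":-0.95,"ax":0,"ay":0,"az":0},{"tx":0,"ty":0,"tz":-0.95,"ax":0,"ay":0,"az":0},{"tx":0.5,"ty":0,"tz":-0.95,"ax":0,"ay":0,"az":0},{"tx":0.9,"ty":0,"tz":0,"ax":0,"ay":0,"az":0},{"tx":0.95,"ty":0,"tz":0,"ax":0,"ay":0,"az":0}]'

```text
clock: 14.18
eef_pos: [570.0, -277.3, 223.5]
tcp_rot: [-3.141, -0.0, 1.41]
contact_force: [0.9, 0.0, -0.6]
opening: 0.255
grasp_force: 24.6
```

Request:
step_arm --moves '[{"tx":0.95,"ty":0.05,"tz":0,"ax":0,"ay":0,"az":0},{"tx":0.95,"ty":0.05,"tz":0,"ax":0,"ay":0,"az":0},{"tx":0.95,"ty":0.05,"tz":0,"ax":0,"ay":0,"az":0},{"tx":0.95,"ty":0.05,"tz":0,"ax":0,"ay":0,"az":0},{"tx":0.95,"ty":0.05,"tz":0,"ax":0,"ay":0,"az":0}]'

```text
clock: 14.8
eef_pos: [595.6, -160.8, 223.6]
tcp_rot: [-3.141, -0.0, 1.411]
contact_force: [0.8, 0.6, 0.2]
opening: 0.26
grasp_force: 24.6
```

Request:
step_arm --moves '[{"tx":0.95,"ty":0.05,"tz":0,"ax":0,"ay":0,"az":0},{"tx":0.95,"ty":0,"tz":0,"ax":0,"ay":0,"az":0},{"tx":0.95,"ty":0,"tz":0,"ax":0,"ay":0,"az":0},{"tx":0.95,"ty":0,"tz":0,"ax":0,"ay":0,"az":0},{"tx":0.6,"ty":0,"tz":0,"ax":0,"ay":0,"az":0}]'

```text
clock: 15.42
eef_pos: [614.2, -52.4, 223.6]
tcp_rot: [-3.141, -0.0, 1.412]
contact_force: [0.0, -0.1, 0.4]
opening: 0.262
grasp_force: 24.6
```

Run:
```python
from h import *
go(*wld(-150,-78),132.5)
s=r.sense();print(cab(s['eef_pos']),s['opening'],s['grasp_force'])
```

```text
now [614.2 -52.4 223.6] [-3.1409 -0.      1.4118] open 0.262 F [ 0.  -0.1  0.4] clk 15.43
shift units [0.962 0.042 3.645]
[-150.94416771 -102.05573862] 0.26244871615509785 24.61369514465332
```

Request:
step_arm --moves '[{"tx":0.96,"ty":0.04,"tz":0,"ax":0,"ay":0,"az":0},{"tx":0,"ty":0,"tz":0.6,"ax":0,"ay":0,"az":0},{"tx":0,"ty":0,"tz":0.8,"ax":0,"ay":0,"az":0},{"tx":0,"ty":0,"tz":0.8,"ax":0,"ay":0,"az":0},{"tx":0,"ty":0,"tz":0.7,"ax":0,"ay":0,"az":0}]'

```text
clock: 16.05
eef_pos: [618.4, -31.2, 149.8]
tcp_rot: [-3.14, 0.0, 1.41]
contact_force: [-0.5, -0.7, 0.2]
opening: 0.262
grasp_force: 24.6
```

Request:
step_arm --moves '[{"tx":0,"ty":0,"tz":0.4,"ax":0,"ay":0,"az":0},{"tx":0,"ty":0,"tz":0.25,"ax":0,"ay":0,"az":0},{"tx":0,"ty":0,"tz":0.1,"ax":0,"ay":0,"az":0},{"tx":0,"ty":0,"tz":0,"ax":0,"ay":0,"az":0}]'

```text
clock: 16.55
eef_pos: [619.1, -30.8, 133.0]
tcp_rot: [3.142, -0.0, 1.411]
contact_force: [-0.1, -0.2, 0.8]
opening: 0.262
grasp_force: 25.5
```

Request:
step_arm --moves '[{"tx":0,"ty":0,"tz":0.03,"ax":0,"ay":0,"az":0},{"tx":0,"ty":0,"tz":0,"ax":0,"ay":0,"az":0}]'

```text
clock: 16.8
eef_pos: [619.1, -30.7, 132.4]
tcp_rot: [3.141, -0.0, 1.411]
contact_force: [-3.0, 0.3, 1.5]
opening: 0.258
grasp_force: 25.6
```

Request:
step_arm --moves '[{"tx":0,"ty":0,"tz":0.03,"ax":0,"ay":0,"az":0},{"tx":0,"ty":0,"tz":0,"ax":0,"ay":0,"az":0}]'

```text
clock: 17.05
eef_pos: [618.8, -30.7, 131.6]
tcp_rot: [-3.141, -0.0, 1.411]
contact_force: [-4.9, 2.3, 5.2]
opening: 0.256
grasp_force: 27.5
```

Request:
step_arm --moves '[{"tx":0,"ty":0,"tz":0,"ax":0,"ay":0,"az":0},{"tx":0,"ty":0,"tz":0,"ax":0,"ay":0,"az":0}]' --gripper 0.3

```text
clock: 17.3
eef_pos: [617.1, -30.6, 131.0]
tcp_rot: [-3.138, 0.0, 1.41]
contact_force: [-9.8, 2.2, 6.2]
opening: 0.3
grasp_force: 0.1
```

Request:
step_arm --moves '[{"tx":0,"ty":0,"tz":0,"ax":0,"ay":0,"az":0},{"tx":0,"ty":0,"tz":0,"ax":0,"ay":0,"az":0}]' --gripper 0.48

```text
clock: 17.55
eef_pos: [610.4, -29.7, 129.4]
tcp_rot: [-3.124, 0.001, 1.411]
contact_force: [-35.2, 6.8, 16.6]
opening: 0.475
grasp_force: 0.0
```

Request:
step_arm --moves '[{"tx":0,"ty":0,"tz":-0.3,"ax":0,"ay":0,"az":0},{"tx":0,"ty":0,"tz":-0.7,"ax":0,"ay":0,"az":0},{"tx":0,"ty":0,"tz":-0.9,"ax":0,"ay":0,"az":0},{"tx":0,"ty":0,"tz":-0.9,"ax":0,"ay":0,"az":0}]'

```text
clock: 18.05
eef_pos: [620.1, -30.9, 202.8]
tcp_rot: [3.139, -0.0, 1.411]
contact_force: [0.2, -0.5, 0.3]
opening: 0.483
grasp_force: 0.0
```

Run:
```python
from h import *
go(444,-327.5,200)
p,d=snap('side','side4');W=cloud('side',d);C=cab(W)
for y in (-79,0,79):
    m=(abs(C[...,1]-y)<34)&(C[...,0]>-240)&(C[...,0]<-108)&(W[...,2]>112)&(W[...,2]<150);print(y,m.sum(),np.percentile(np.c_[C[m],W[m][:,2]],[3,50,97],axis=0).round(1).tolist())
cv2.imwrite('pics/c4.png',cv2.resize(p[130:250,260:420],(800,600))[:,:,::-1])
```

```text
now [620.1 -30.9 202.8] [ 3.1393e+00 -2.0000e-04  1.4106e+00] open 0.483 F [ 0.2 -0.5  0.3] clk 18.05
shift units [-12.835  -5.062   0.097]
-79 93 [[-219.2, -93.0, 112.8], [-145.7, -82.4, 123.0], [-139.1, -72.5, 137.4]]
0 72 [[-222.1, -0.6, 113.9], [-212.2, 7.7, 123.3], [-205.7, 17.3, 137.4]]
79 131 [[-221.9, 53.6, 113.8], [-208.5, 63.8, 129.0], [-200.9, 77.9, 148.4]]
```

View pics/c4.png

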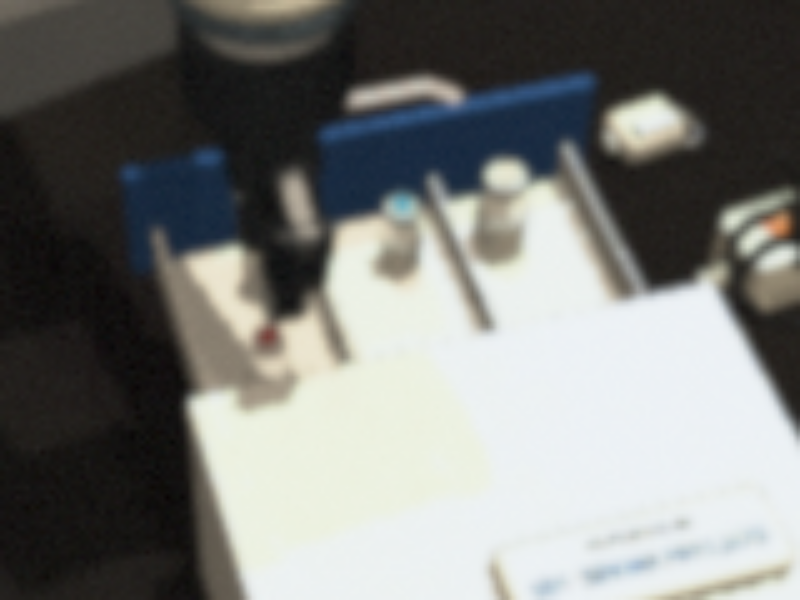

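Red stands upright in the right bay, with its cap at crop (268,338) and the mates undisturbed. The rear finger brushed the cabinet face on opening, so I'll place blue farther forward and towards -y. Next: the blue vial.

Request:
step_arm --moves '[{"tx":-0.9,"ty":-0.36,"tz":0,"ax":0,"ay":0,"az":0},{"tx":-0.92,"ty":-0.36,"tz":0,"ax":0,"ay":0,"az":0},{"tx":-0.92,"ty":-0.36,"tz":0,"ax":0,"ay":0,"az":0},{"tx":-0.92,"ty":-0.36,"tz":0,"ax":0,"ay":0,"az":0},{"tx":-0.92,"ty":-0.36,"tz":0,"ax":0,"ay":0,"az":0}]'

```text
clock: 18.73
eef_pos: [554.6, -138.5, 200.5]
tcp_rot: [-3.14, 0.0, 1.41]
contact_force: [-0.8, -0.7, -0.1]
opening: 0.476
grasp_force: 0.0
```

Request:
step_arm --moves '[{"tx":-0.92,"ty":-0.36,"tz":0,"ax":0,"ay":0,"az":0},{"tx":-0.92,"ty":-0.36,"tz":0,"ax":0,"ay":0,"az":0},{"tx":-0.92,"ty":-0.36,"tz":0,"ax":0,"ay":0,"az":0},{"tx":-0.92,"ty":-0.36,"tz":0,"ax":0,"ay":0,"az":0},{"tx":-0.92,"ty":-0.36,"tz":0,"ax":0,"ay":0,"az":0}]'

```text
clock: 19.35
eef_pos: [491.6, -244.5, 200.5]
tcp_rot: [-3.14, -0.0, 1.41]
contact_force: [-0.1, 0.4, 0.3]
opening: 0.483
grasp_force: 0.0
```

Request:
step_arm --moves '[{"tx":-0.92,"ty":-0.36,"tz":0,"ax":0,"ay":0,"az":0},{"tx":-0.92,"ty":-0.36,"tz":0,"ax":0,"ay":0,"az":0},{"tx":-0.92,"ty":-0.36,"tz":0,"ax":0,"ay":0,"az":0},{"tx":-0.9,"ty":-0.36,"tz":0,"ax":0,"ay":0,"az":0},{"tx":0,"ty":0,"tz":0,"ax":0,"ay":0,"az":0}]' --gripper 0.65

```text
clock: 19.98
eef_pos: [441.4, -329.0, 200.6]
tcp_rot: [-3.14, -0.0, 1.408]
contact_force: [-0.1, 0.1, -0.9]
opening: 0.651
grasp_force: 0.0
```

Run:
```python
from h import *
go(444,-327.5,42)
t=np.load('pics/side4.npz')['p'][198:220,180:204].astype(int);yy,xx=np.nonzero(t[...,2]-t[...,0]>40);print(at('side',180+xx.mean(),198+yy.mean(),49))
p,d=snap('top','top5');W=cloud('top',d);C=cab(W)
for y in (-79,0,79):
    m=(abs(C[...,1]-y)<34)&(C[...,0]>-240)&(C[...,0]<-108)&(W[...,2]>112)&(W[...,2]<150)
    k,l=cv2.connectedComponents(m.astype(np.uint8))
    for i in range(1,k):
        q=l==i
        if q.sum()>8: print(y,q.sum(),np.percentile(np.c_[C[q],W[q][:,2]],[3,50,97],axis=0).round(1).tolist())
```

```text
now [ 441.4 -329.   200.6] [-3.1404e+00 -2.0000e-04  1.4076e+00] open 0.651 F [-0.1  0.1 -0.9] clk 19.98
shift units [0.077 0.1   6.344]
[ 442.68097631 -327.66055871   49.        ]
-79 66 [[-160.5, -92.1, 113.8], [-153.3, -82.2, 133.4], [-143.2, -72.7, 138.0]]
-79 65 [[-231.3, -75.5, 113.4], [-223.8, -66.7, 134.0], [-213.8, -56.4, 138.4]]
0 68 [[-227.9, 0.6, 115.8], [-219.9, 8.7, 133.1], [-209.6, 18.9, 139.5]]
79 116 [[-228.9, 54.1, 113.0], [-218.3, 64.4, 142.9], [-205.3, 77.1, 147.9]]
```

Request:
step_arm --moves '[{"tx":0.07,"ty":0.08,"tz":0.9,"ax":0,"ay":0,"az":0},{"tx":0,"ty":0,"tz":0.9,"ax":0,"ay":0,"az":0},{"tx":0,"ty":0,"tz":0.9,"ax":0,"ay":0,"az":0},{"tx":0,"ty":0,"tz":0.9,"ax":0,"ay":0,"az":0},{"tx":0,"ty":0,"tz":0.9,"ax":0,"ay":0,"az":0}]'

```text
clock: 20.65
eef_pos: [445.6, -325.5, 87.8]
tcp_rot: [-3.141, -0.0, 1.411]
contact_force: [-0.5, -0.1, -0.6]
opening: 0.653
grasp_force: 0.0
```

Request:
step_arm --moves '[{"tx":0,"ty":0,"tz":0.8,"ax":0,"ay":0,"az":0},{"tx":0,"ty":0,"tz":0.6,"ax":0,"ay":0,"az":0},{"tx":0,"ty":0,"tz":0.36,"ax":0,"ay":0,"az":0},{"tx":0,"ty":0,"tz":0,"ax":0,"ay":0,"az":0}]'

```text
clock: 21.15
eef_pos: [445.6, -325.9, 44.4]
tcp_rot: [-3.141, -0.0, 1.411]
contact_force: [0.1, -0.4, 0.4]
opening: 0.651
grasp_force: 0.0
```

Request:
step_arm --moves '[{"tx":0,"ty":0,"tz":0,"ax":0,"ay":0,"az":0},{"tx":0,"ty":0,"tz":0,"ax":0,"ay":0,"az":0},{"tx":0,"ty":0,"tz":0,"ax":0,"ay":0,"az":0},{"tx":0,"ty":0,"tz":0,"ax":0,"ay":0,"az":0}]' --gripper 0.1 --newtons 25

```text
clock: 21.65
eef_pos: [446.1, -326.5, 45.5]
tcp_rot: [3.141, 0.001, 1.411]
contact_force: [0.1, 0.9, 6.3]
opening: 0.255
grasp_force: 24.5
```

Request:
step_arm --moves '[{"tx":0,"ty":0,"tz":-0.6,"ax":0,"ay":0,"az":0},{"tx":0,"ty":0,"tz":-0.95,"ax":0,"ay":0,"az":0},{"tx":0,"ty":0,"tz":-0.95,"ax":0,"ay":0,"az":0},{"tx":0,"ty":0,"tz":-0.95,"ax":0,"ay":0,"az":0},{"tx":0,"ty":0,"tz":-0.95,"ax":0,"ay":0,"az":0}]'

```text
clock: 22.28
eef_pos: [445.7, -326.2, 156.5]
tcp_rot: [3.141, 0.0, 1.411]
contact_force: [0.1, -1.2, -0.7]
opening: 0.257
grasp_force: 24.6
```

Request:
step_arm --moves '[{"tx":0,"ty":0,"tz":-0.95,"ax":0,"ay":0,"az":0},{"tx":0,"ty":0,"tz":-0.95,"ax":0,"ay":0,"az":0},{"tx":0,"ty":0,"tz":-0.95,"ax":0,"ay":0,"az":0}]'

```text
clock: 22.65
eef_pos: [445.5, -326.1, 227.7]
tcp_rot: [3.141, 0.0, 1.411]
contact_force: [-0.0, -0.6, -0.2]
opening: 0.26
grasp_force: 24.6
```

Run:
```python
from h import *
go(*wld(-167,-17),225)
```

```text
now [ 445.5 -326.1  227.7] [3.1410e+00 3.0000e-04 1.4105e+00] open 0.26 F [-0.  -0.6 -0.2] clk 22.65
shift units [15.287  4.271  0.108]
```

Request:
step_arm --moves '[{"tx":0.5,"ty":0.15,"tz":0,"ax":0,"ay":0,"az":0},{"tx":0.95,"ty":0.27,"tz":0,"ax":0,"ay":0,"az":0},{"tx":0.95,"ty":0.27,"tz":0,"ax":0,"ay":0,"az":0},{"tx":0.95,"ty":0.27,"tz":0,"ax":0,"ay":0,"az":0},{"tx":0.95,"ty":0.27,"tz":0,"ax":0,"ay":0,"az":0}]'

```text
clock: 23.28
eef_pos: [493.1, -223.2, 225.2]
tcp_rot: [-3.14, -0.001, 1.411]
contact_force: [-0.6, 0.3, -0.2]
opening: 0.258
grasp_force: 24.6
```

Request:
step_arm --moves '[{"tx":0.95,"ty":0.27,"tz":0,"ax":0,"ay":0,"az":0},{"tx":0.95,"ty":0.27,"tz":0,"ax":0,"ay":0,"az":0},{"tx":0.95,"ty":0.27,"tz":0,"ax":0,"ay":0,"az":0},{"tx":0.95,"ty":0.27,"tz":0,"ax":0,"ay":0,"az":0},{"tx":0.95,"ty":0.27,"tz":0,"ax":0,"ay":0,"az":0}]'

```text
clock: 23.9
eef_pos: [545.2, -111.5, 225.2]
tcp_rot: [-3.14, -0.0, 1.411]
contact_force: [0.3, 0.1, -0.7]
opening: 0.26
grasp_force: 24.6
```

Request:
step_arm --moves '[{"tx":0.95,"ty":0.27,"tz":0,"ax":0,"ay":0,"az":0},{"tx":0.95,"ty":0.27,"tz":0,"ax":0,"ay":0,"az":0},{"tx":0.95,"ty":0.27,"tz":0,"ax":0,"ay":0,"az":0},{"tx":0.95,"ty":0.27,"tz":0,"ax":0,"ay":0,"az":0},{"tx":0.95,"ty":0.27,"tz":0,"ax":0,"ay":0,"az":0}]'

```text
clock: 24.52
eef_pos: [597.3, 0.3, 225.1]
tcp_rot: [-3.14, 0.0, 1.411]
contact_force: [-0.7, -0.5, 0.6]
opening: 0.257
grasp_force: 24.6
```

Request:
step_arm --moves '[{"tx":0.95,"ty":0.27,"tz":0,"ax":0,"ay":0,"az":0},{"tx":0.5,"ty":0.1,"tz":0,"ax":0,"ay":0,"az":0},{"tx":0,"ty":0,"tz":0,"ax":0,"ay":0,"az":0}]'

```text
clock: 24.9
eef_pos: [612.6, 33.8, 225.7]
tcp_rot: [-3.141, 0.0, 1.412]
contact_force: [-0.2, -0.3, 0.1]
opening: 0.262
grasp_force: 24.6
```

Run:
```python
from h import *
go(*wld(-167,-17),134.5)
```

```text
now [612.6  33.8 225.7] [-3.1411e+00  2.0000e-04  1.4119e+00] open 0.262 F [-0.2 -0.3  0.1] clk 24.9
shift units [ 0.009 -0.027  3.648]
```

Request:
step_arm --moves '[{"tx":0,"ty":0,"tz":0.6,"ax":0,"ay":0,"az":0},{"tx":0,"ty":0,"tz":0.8,"ax":0,"ay":0,"az":0},{"tx":0,"ty":0,"tz":0.8,"ax":0,"ay":0,"az":0},{"tx":0,"ty":0,"tz":0.7,"ax":0,"ay":0,"az":0},{"tx":0,"ty":0,"tz":0.4,"ax":0,"ay":0,"az":0}]'

```text
clock: 25.52
eef_pos: [611.9, 32.5, 142.0]
tcp_rot: [-3.14, 0.0, 1.41]
contact_force: [-0.3, 0.5, -0.2]
opening: 0.256
grasp_force: 24.6
```

Request:
step_arm --moves '[{"tx":0,"ty":0,"tz":0.25,"ax":0,"ay":0,"az":0},{"tx":0,"ty":0,"tz":0.1,"ax":0,"ay":0,"az":0},{"tx":0,"ty":0,"tz":0,"ax":0,"ay":0,"az":0}]'

```text
clock: 25.9
eef_pos: [612.9, 33.1, 135.1]
tcp_rot: [3.141, -0.0, 1.411]
contact_force: [0.5, -0.6, -1.6]
opening: 0.256
grasp_force: 24.6
```

Request:
step_arm --moves '[{"tx":0,"ty":0,"tz":0.02,"ax":0,"ay":0,"az":0},{"tx":0,"ty":0,"tz":0,"ax":0,"ay":0,"az":0}]'

```text
clock: 26.15
eef_pos: [612.8, 33.1, 134.6]
tcp_rot: [3.141, -0.0, 1.411]
contact_force: [0.7, 0.0, -0.7]
opening: 0.257
grasp_force: 24.6
```

Request:
step_arm --moves '[{"tx":0,"ty":0,"tz":0.05,"ax":0,"ay":0,"az":0},{"tx":0,"ty":0,"tz":0,"ax":0,"ay":0,"az":0}]'

```text
clock: 26.4
eef_pos: [613.0, 33.0, 133.5]
tcp_rot: [3.141, -0.0, 1.411]
contact_force: [-0.9, -0.1, 3.3]
opening: 0.263
grasp_force: 24.8
```

Request:
step_arm --moves '[{"tx":0,"ty":0,"tz":0,"ax":0,"ay":0,"az":0},{"tx":0,"ty":0,"tz":0,"ax":0,"ay":0,"az":0}]' --gripper 0.29

```text
clock: 26.65
eef_pos: [612.5, 33.0, 132.9]
tcp_rot: [-3.141, 0.0, 1.411]
contact_force: [0.2, 0.5, 0.9]
opening: 0.292
grasp_force: 0.0
```

Request:
step_arm --moves '[{"tx":0,"ty":0,"tz":0,"ax":0,"ay":0,"az":0},{"tx":0,"ty":0,"tz":0,"ax":0,"ay":0,"az":0}]' --gripper 0.37

```text
clock: 26.9
eef_pos: [612.6, 33.0, 132.9]
tcp_rot: [-3.141, 0.0, 1.411]
contact_force: [0.2, -0.5, -0.3]
opening: 0.367
grasp_force: 0.0
```

Request:
step_arm --moves '[{"tx":0,"ty":0,"tz":-0.3,"ax":0,"ay":0,"az":0},{"tx":0,"ty":0,"tz":-0.7,"ax":0,"ay":0,"az":0},{"tx":0,"ty":0,"tz":-0.9,"ax":0,"ay":0,"az":0},{"tx":0,"ty":0,"tz":-0.9,"ax":0,"ay":0,"az":0}]'

```text
clock: 27.4
eef_pos: [612.9, 33.0, 205.1]
tcp_rot: [3.14, -0.0, 1.411]
contact_force: [-0.8, 0.8, -0.0]
opening: 0.375
grasp_force: 0.0
```

Run:
```python
from h import *
go(*wld(-304,0),215)
p,d=snap('side','side6');W=cloud('side',d);C=cab(W)
for y in (-79,0,79):
    m=(abs(C[...,1]-y)<34)&(C[...,0]>-240)&(C[...,0]<-108)&(W[...,2]>112)&(W[...,2]<150)
    k,l=cv2.connectedComponents(m.astype(np.uint8))
    for i in range(1,k):
        q=l==i
        if q.sum()>8: print(y,q.sum(),np.percentile(np.c_[C[q],W[q][:,2]],[3,50,97],axis=0).round(1).tolist())
cv2.imwrite('pics/c6.png',cv2.resize(p[130:250,260:420],(800,600))[:,:,::-1])
```

```text
now [612.9  33.  205.1] [ 3.1405e+00 -2.0000e-04  1.4106e+00] open 0.375 F [-0.8  0.8 -0. ] clk 27.4
shift units [ 0.72  -5.527 -0.402]
-79 80 [[-226.5, -77.1, 113.0], [-215.2, -68.1, 123.8], [-210.2, -57.4, 138.6]]
-79 83 [[-155.0, -93.0, 114.1], [-144.6, -84.4, 125.3], [-139.7, -74.4, 137.9]]
0 75 [[-170.4, -30.5, 112.8], [-160.1, -21.9, 124.1], [-153.9, -12.5, 138.2]]
79 132 [[-222.4, 53.5, 112.8], [-208.1, 63.8, 128.8], [-200.0, 78.5, 147.3]]
```

View pics/c6.png

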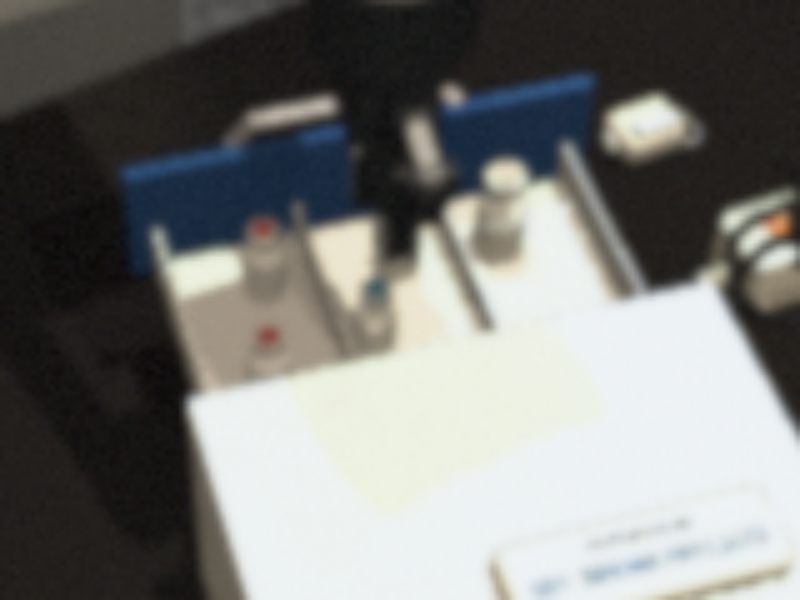

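Both red vials and the stray blue stand upright, with caps at crop (262,228), (268,338) and (376,290); the mate blue is hidden behind the gripper. I'll now go back to the bar's earlier gripping point.

Request:
step_arm --moves '[{"tx":0.2,"ty":-0.9,"tz":-0.2,"ax":0,"ay":0,"az":0},{"tx":0.2,"ty":-0.95,"tz":-0.1,"ax":0,"ay":0,"az":0},{"tx":0.2,"ty":-0.95,"tz":0,"ax":0,"ay":0,"az":0},{"tx":0.1,"ty":-0.95,"tz":0,"ax":0,"ay":0,"az":0},{"tx":0,"ty":-0.95,"tz":0,"ax":0,"ay":0,"az":0}]' --gripper 0.25

```text
clock: 28.08
eef_pos: [499.0, 69.3, 211.4]
tcp_rot: [3.14, -0.0, 1.411]
contact_force: [1.0, -0.2, 0.8]
opening: 0.251
grasp_force: 0.0
```

Request:
step_arm --moves '[{"tx":0,"ty":-0.85,"tz":0,"ax":0,"ay":0,"az":0},{"tx":0,"ty":0,"tz":0,"ax":0,"ay":0,"az":0}]'

```text
clock: 28.32
eef_pos: [477.7, 72.6, 211.3]
tcp_rot: [3.141, -0.0, 1.411]
contact_force: [0.8, -0.9, -0.4]
opening: 0.246
grasp_force: 0.0
```

Run:
```python
from h import *
go(477.6,74,138.5)
for n in('side','top'):
  p,d=snap(n,n+'7');W=cloud(n,d);C=cab(W)
  m=(abs(W[...,2]-134)<8)&(C[...,0]<-290)&(C[...,0]>-325)&(abs(C[...,1])<60)&(p.min(-1)>90)
  if m.sum(): print(n,'bar',m.sum(),np.percentile(C[m],[3,50,97],axis=0).round(1).tolist())
  m=(abs(C[...,1])<34)&(C[...,0]>-240)&(C[...,0]<-108)&(W[...,2]>112)&(W[...,2]<150)
  k,l=cv2.connectedComponents(m.astype(np.uint8))
  for i in range(1,k):
    q=l==i
    if q.sum()>8: print(n,q.sum(),np.percentile(np.c_[C[q],W[q][:,2]],[3,50,97],axis=0).round(1).tolist())
```

```text
now [477.7  72.6 211.3] [ 3.1411e+00 -2.0000e-04  1.4112e+00] open 0.246 F [ 0.8 -0.9 -0.4] clk 28.32
shift units [ 0.054 -0.013  2.91 ]
side bar 93 [[-308.0, -54.5], [-302.3, 19.9], [-295.0, 57.4]]
side 71 [[-221.2, 0.1, 113.4], [-211.9, 7.8, 123.6], [-205.6, 17.4, 137.6]]
side 74 [[-170.4, -29.7, 113.6], [-160.3, -22.1, 125.1], [-154.5, -12.7, 138.5]]
top bar 5 [[-301.6, -59.5], [-297.2, -58.5], [-294.3, -57.2]]
top 63 [[-175.7, -30.7, 114.6], [-168.1, -22.5, 133.5], [-158.7, -10.7, 138.9]]
```

Request:
step_arm --moves '[{"tx":0.05,"ty":0,"tz":0.7,"ax":0,"ay":0,"az":0},{"tx":0,"ty":0,"tz":0.6,"ax":0,"ay":0,"az":0},{"tx":0,"ty":0,"tz":0.6,"ax":0,"ay":0,"az":0},{"tx":0,"ty":0,"tz":0.6,"ax":0,"ay":0,"az":0},{"tx":0,"ty":0,"tz":0.4,"ax":0,"ay":0,"az":0}]'

```text
clock: 29.05
eef_pos: [478.5, 73.6, 137.0]
tcp_rot: [-3.141, 0.0, 1.411]
contact_force: [-0.6, 0.7, 3.4]
opening: 0.254
grasp_force: 0.0
```

Request:
step_arm --moves '[{"tx":0,"ty":0,"tz":0,"ax":0,"ay":0,"az":0},{"tx":0,"ty":0,"tz":0,"ax":0,"ay":0,"az":0},{"tx":0,"ty":0,"tz":0,"ax":0,"ay":0,"az":0}]' --gripper 0 --newtons 30

```text
clock: 29.42
eef_pos: [477.9, 73.6, 137.2]
tcp_rot: [-3.14, 0.0, 1.411]
contact_force: [2.6, 0.8, -22.0]
opening: 0.088
grasp_force: 28.8
```

Request:
step_arm --moves '[{"tx":0,"ty":0.1,"tz":0.05,"ax":0,"ay":0,"az":0},{"tx":0,"ty":0.2,"tz":0,"ax":0,"ay":0,"az":0},{"tx":0,"ty":0.3,"tz":0,"ax":0,"ay":0,"az":0},{"tx":0,"ty":0.35,"tz":0,"ax":0,"ay":0,"az":0},{"tx":0,"ty":0.35,"tz":0,"ax":0,"ay":0,"az":0}]'

```text
clock: 30.05
eef_pos: [511.6, 68.2, 137.0]
tcp_rot: [3.141, 0.0, 1.411]
contact_force: [-2.9, -3.1, -4.2]
opening: 0.09
grasp_force: 30.4
```

Request:
step_arm --moves '[{"tx":0,"ty":0.35,"tz":0,"ax":0,"ay":0,"az":0},{"tx":0,"ty":0.35,"tz":0,"ax":0,"ay":0,"az":0},{"tx":0,"ty":0.35,"tz":0,"ax":0,"ay":0,"az":0},{"tx":0,"ty":0.35,"tz":0,"ax":0,"ay":0,"az":0},{"tx":0,"ty":0.35,"tz":0,"ax":0,"ay":0,"az":0}]'

```text
clock: 30.68
eef_pos: [554.7, 61.2, 137.0]
tcp_rot: [3.141, 0.0, 1.411]
contact_force: [-2.7, -4.1, -2.5]
opening: 0.091
grasp_force: 30.6
```

Request:
step_arm --moves '[{"tx":0,"ty":0.35,"tz":0,"ax":0,"ay":0,"az":0},{"tx":0,"ty":0.35,"tz":0,"ax":0,"ay":0,"az":0},{"tx":0,"ty":0.35,"tz":0,"ax":0,"ay":0,"az":0},{"tx":0,"ty":0.35,"tz":0,"ax":0,"ay":0,"az":0},{"tx":0,"ty":0.35,"tz":0,"ax":0,"ay":0,"az":0}]'

```text
clock: 31.3
eef_pos: [597.9, 54.2, 137.0]
tcp_rot: [3.141, 0.0, 1.411]
contact_force: [-2.6, -4.2, 0.3]
opening: 0.09
grasp_force: 30.7
```

Request:
step_arm --moves '[{"tx":0,"ty":0.3,"tz":0,"ax":0,"ay":0,"az":0},{"tx":0,"ty":0.25,"tz":0,"ax":0,"ay":0,"az":0},{"tx":0,"ty":0.2,"tz":0,"ax":0,"ay":0,"az":0},{"tx":0,"ty":0.15,"tz":0,"ax":0,"ay":0,"az":0},{"tx":0,"ty":0.1,"tz":0,"ax":0,"ay":0,"az":0}]'

```text
clock: 31.92
eef_pos: [622.6, 50.2, 137.0]
tcp_rot: [3.141, 0.0, 1.411]
contact_force: [-1.9, -4.3, -1.3]
opening: 0.095
grasp_force: 30.7
```

Run:
```python
from h import *
s=r.sense(); print(cab(s['eef_pos']),cab([477.9,73.6]))
```

```text
[-159.03489183    0.5150728 ] [-305.6086583     0.51456142]
```

Request:
step_arm --moves '[{"tx":0,"ty":0.06,"tz":0,"ax":0,"ay":0,"az":0},{"tx":0,"ty":0.06,"tz":0,"ax":0,"ay":0,"az":0},{"tx":0,"ty":0,"tz":0,"ax":0,"ay":0,"az":0}]'

```text
clock: 32.3
eef_pos: [625.6, 49.7, 137.0]
tcp_rot: [3.141, 0.0, 1.411]
contact_force: [-1.3, -5.0, -2.0]
opening: 0.091
grasp_force: 30.6
```

Request:
step_arm --moves '[{"tx":0,"ty":0.06,"tz":0,"ax":0,"ay":0,"az":0},{"tx":0,"ty":0.05,"tz":0,"ax":0,"ay":0,"az":0},{"tx":0,"ty":0,"tz":0,"ax":0,"ay":0,"az":0}]'

```text
clock: 32.67
eef_pos: [626.1, 49.6, 136.9]
tcp_rot: [-3.138, 0.001, 1.411]
contact_force: [-11.0, -3.1, 5.6]
opening: 0.09
grasp_force: 31.3
```

Request:
step_arm --moves '[{"tx":0,"ty":0,"tz":0,"ax":0,"ay":0,"az":0},{"tx":0,"ty":0,"tz":0,"ax":0,"ay":0,"az":0},{"tx":0,"ty":-0.06,"tz":0,"ax":0,"ay":0,"az":0}]' --gripper 0.25

```text
clock: 33.05
eef_pos: [625.8, 50.5, 136.9]
tcp_rot: [-3.141, -0.001, 1.41]
contact_force: [-4.0, -0.1, 0.2]
opening: 0.248
grasp_force: 0.0
```

Request:
step_arm --moves '[{"tx":0,"ty":0,"tz":-0.4,"ax":0,"ay":0,"az":0},{"tx":0,"ty":0,"tz":-0.8,"ax":0,"ay":0,"az":0},{"tx":0,"ty":0,"tz":-0.9,"ax":0,"ay":0,"az":0},{"tx":0,"ty":0,"tz":-0.9,"ax":0,"ay":0,"az":0}]'

```text
clock: 33.55
eef_pos: [627.1, 50.0, 214.5]
tcp_rot: [3.139, -0.001, 1.411]
contact_force: [0.3, 0.5, -0.3]
opening: 0.251
grasp_force: 0.0
```

Request:
step_arm --moves '[{"tx":0,"ty":-0.9,"tz":-0.3,"ax":0,"ay":0,"az":0},{"tx":0,"ty":-0.9,"tz":0,"ax":0,"ay":0,"az":0},{"tx":0,"ty":-0.9,"tz":0,"ax":0,"ay":0,"az":0},{"tx":0,"ty":-0.9,"tz":0,"ax":0,"ay":0,"az":0},{"tx":0,"ty":0,"tz":0,"ax":0,"ay":0,"az":0}]'

```text
clock: 34.17
eef_pos: [537.1, 64.5, 221.0]
tcp_rot: [3.14, -0.001, 1.411]
contact_force: [0.5, -0.1, 0.5]
opening: 0.252
grasp_force: 0.0
```

Run:
```python
from h import *
for n in ('top','side'):
    p,d=snap(n,n+'9');W=cloud(n,d);C=cab(W);p=p.astype(int)
    blue=(p[...,2]-p[...,0]>40)&(abs(C[...,1])<125)&(C[...,0]<-95)&(C[...,0]>-280)&(W[...,2]>90)
    q=np.c_[C[blue],W[blue][:,2]];k=q[q[:,2]>np.percentile(q[:,2],80)];print(n,len(q),np.percentile(q,[2,50,98],axis=0).round(1).tolist(),np.median(k,0).round(1))
for f in ('top0','side0'):
    t=np.load(f'pics/{f}.npz');W=cloud(f[:-1],t['d']);C=cab(W);p=t['p'].astype(int)
    blue=(p[...,2]-p[...,0]>40)&(abs(C[...,1])<125)&(C[...,0]<-95)&(C[...,0]>-280)&(W[...,2]>90)
    q=np.c_[C[blue],W[blue][:,2]];k=q[q[:,2]>np.percentile(q[:,2],80)];print(f,np.percentile(q,[2,50,98],axis=0).round(1).tolist(),np.median(k,0).round(1))
p=cv2.imread('pics/top9.png');cv2.imwrite('pics/c9.png',cv2.resize(p[80:300,180:460],(762,600)))
```

```text
top 212 [[-114.5, -123.2, 91.2], [-112.9, -81.2, 157.1], [-106.6, 119.4, 162.3]] [-110.   -77.4  160.6]
side 181 [[-113.5, -120.0, 157.3], [-109.8, 3.8, 159.6], [-106.1, 119.1, 161.6]] [-107.9    2.1  161.2]
top0 [[-119.0, -120.9, 92.5], [-117.9, -2.2, 147.2], [-111.4, 120.6, 162.1]] [-114.7    8.1  160.2]
side0 [[-118.0, -121.1, 156.2], [-113.3, -2.1, 159.3], [-110.0, 120.4, 162.0]] [-112.3    7.3  161.1]
```

View pics/c9.png

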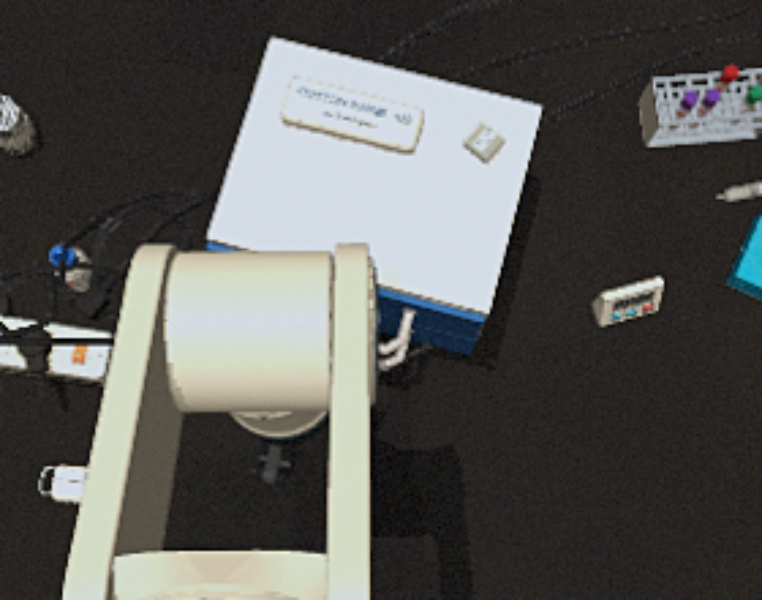

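The view shows the drawer front closed against the cabinet at crop (430,310), about 4.6 mm farther in than at the start. The timer (630,300), counter (70,483) and bottle (68,262) are where they were. Handing in.

```bash
python3 -c "
from rig import workorder
print(workorder.sign_off())"
```

```text
the job is handed in; nothing more can be done
None
```

I handed the job in after about 34 s of arm time: both stray vials stood upright in their own-colour bays (red right, blue middle) and I pushed the drawer shut against its end stop, but sign-off returned no verdict and the vials weren't visible once it was closed.

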